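Nest three sheet-metal covers on their storage base

ROBOT

A 7-joint arm with a two-finger parallel gripper is mounted at the origin on the work surface. World frame = base frame: x ahead of the robot, y to its left, z up, the work surface at z = 0. Lengths are in m, angles in rad, forces in N, time in s.
With the tool pointing down it reaches from about 0.4 to 0.85 m from the base axis. Payload 10.4 kg.
Tool frame: the origin (TCP) lies between the finger pads; the fingertips stand 14 mm ahead of it and the grasp point (between the pads) lies 5 mm behind it (r.finger_overhang is the z of the fingertips in the tool frame, in m); z points along the fingers, y is the line along which they close (so a half turn about z gives the same grasp; the last joint's range is limited). The gripper opens to 87 mm and grips with 3 to 60 N. Pads are 19 mm wide; open, the fingers measure 117 mm over their backs; the gripper's body (75 mm by 190 mm) begins 51 mm behind the grasp point.
Start: joints at [-1.248, 0.332, -0.065, 1.46, 0.022, 1.35, -0.088], TCP at [0.212, 0.588, 0.237] pointing down, gripper open.
Joint ranges: [-2.6, 2.6], [-0.5, 2.12], [-1.47, 1.34], [0.16, 2.42], [-1.27, 4.41], [0.06, 2.06], [-2.6, 2.6]. Speed limits (rad/s): [2.22, 2.22, 2.79, 2.79, 3.14, 3.14, 3.14].

INTERFACE

Orientations are given as a unit quaternion [x, y, z, w].
In Python, from bench import r, optics gives the robot as it stands.
- The arm moves only by the shell command python3 -m pendant 'ROWS' [FORCE]. ROWS is JSON, a list of rows, each a list of 7 numbers: the closure, from -1 (fully open) to 1 (shut), then the shift along the tool's x, y, z scaled (see below), then the turn, a rotation vector about the tool's x, y, z scaled (see below). In form: [[grip, x, y, z, rx, ry, rz], ...]. A call has 1 to 8 rows; each row is the pose to reach, as a shift and turn from the pose commanded when the call began, along the tool's axes at that moment; what a row does not reach only later rows make up. The controller multiplies each number of a shift by 0.3 m and each number of a turn by 120 degrees. A row lasts 1/8 s, in which the tool goes at most 62.5 mm and 10.7 degrees, less where a joint would pass 70% of its speed; a pose out of reach is approached as far as the arm can. A call with a number of a shift or a turn outside -1 to 1 is refused whole. A call with a gripper value outside its range is refused whole. The fingers move at their own pace and stop on an object; FORCE is the grip in N (left out, the last holds). Time passes only in rows, so rows that repeat a pose let the fingers close. It gives the time, the measured TCP pose, the force, the opening and the grip force at its end, in the units of the state.
- r.read_state(): the state, without advancing time (a new reading comes with each control period).
- optics.camera(name): name is "scene" or "top" or "wrist"; returns a dict with "pixels" (384x512x3 uint8, red, green, blue), "vfov" (degrees; the focal length in pixels is half the picture's height over the tangent of half this angle, whatever the lens; pixels are square), "cx", "cy" (the principal point, pixels), "D" ([k1, k2, p1, p2, k3] as OpenCV has them; the pictures are not rectified), "rvec" (rotation vector, rad) and "tvec" (3), from world to camera coordinates, as OpenCV has them. Camera axes: x right, y down, z forward; pixel columns grow to the right and rows downward; lengths in m; the calibration is good to about 2 mm. A picture is of the moment at which its call begins. There is no depth.
- r.close_job(): hands the job in; it is judged then, once.
The state is a dict: "time": time; "joint_positions": joint angles; "joint_vel": joint speeds; "joint_torque": joint torques, N m; "ee_pos": TCP position; "eef_rot": TCP orientation; "ft_force": force on the tool from outside, world axes, zero at the start; "torque": the same for the moment, N m; "width": finger opening in m; "grip_force": force on a finger pad.
Only numpy, scipy, OpenCV 4.12 (cv2) and the standard library are available. Lean on these libraries where they do the work, as an engineer would, in place of code of your own. Each camera call takes 0.05 s, during which the arm holds its last target. There are 200 camera calls.

TASK

Put the three red channel covers away as one nest on the wooden base, in this order: the small one over the base's centre rail, then the middle one over the small, then the large one over the middle, each along the rail with its legs flat on the board and its ends level with the others, the nest centred on the rail. Then stand the steel weight gently, not dropped, upright on the middle of the large cover's roof. Leave the tape roll, the two black caps and the bundle of angles where they lie.

Things in the scene. Friction and masses are not known exactly. Their poses are not given: they have to be found in the camera images.
- small_cover: smallest red sheet-metal channel cover, an upside-down U: flat roof, two legs down, both ends open; 120 long (x), 28 wide (y), 30 high, sheet 3 thick, so 22 wide inside and 27 high under the roof; about 140 g. Lies roof up. Origin at the middle of its length and width, level with the feet of the legs; z up; symmetric under a half turn.
- middle_cover: middle-sized red sheet-metal channel cover, an upside-down U: flat roof, two legs down, both ends open; 120 long (x), 47 wide (y), 43 high, sheet 3 thick, so 41 wide inside and 40 high under the roof; about 210 g. Lies roof up. Origin at the middle of its length and width, level with the feet of the legs; z up; symmetric under a half turn.
- large_cover: largest red sheet-metal channel cover, an upside-down U: flat roof, two legs down, both ends open; 120 long (x), 66 wide (y), 56 high, sheet 3 thick, so 60 wide inside and 53 high under the roof; about 280 g. Lies roof up. Origin at the middle of its length and width, level with the feet of the legs; z up; symmetric under a half turn.
- weight: turned steel weight standing upright: round body 48 across and 26 high, a 4 high taper, then a round knob 24 across up to 50 high; about 400 g. Grip it by the body. Origin at the centre of its underside, z up.
- nest_base: wooden base fixed to the shelf: board 140 (x) by 110 (y), 12 thick, a thin pale rail along x standing on its middle, 100 long, 8 wide, top 32 above the shelf. Origin: centre of the underside. Nested covers stand with their legs on the board, centred on the origin, their x along the rail (either way round), 10 past the rail at each end.
- tape_roll: bystander: blue roll of tape lying flat, 72 across, 25 high. Origin at the centre of its underside. Leave alone.
- cap_a: bystander: black plastic cap, flange 48 across, 26 high, on the robot's side of the things, to the right. Origin at the centre of its underside. Leave alone.
- cap_b: bystander: black plastic cap like the other, to the left. Origin at the centre of its underside. Leave alone.
- angle_bundle: bystander: short bundle of nested red angles lying like a pitched roof, ridge along x, 100 long, about 60 wide and 47 high. Origin at the middle of its underside. Leave alone.
Things that resemble listed ones, but are neither listed nor needed, are in the scene too. What is meant by the weight is not yellow, and is the larger of those in its own colour.

How it is judged:
On the way, in this order (a step that is already met when the one before it is completed fails the run):
1. the small cover sits over the rail, both legs on the board, and is let go (x of small_cover in the frame of nest_base between -0.015 and 0.015 m and y of small_cover in the frame of nest_base between -0.012 and 0.012 m and z of small_cover in the frame of nest_base between 0.008 and 0.016 m and angle between small_cover's own z axis and vertical below 0.1 rad and angle between the x axis of small_cover and the x axis of nest_base, either way round below 0.25 rad and linear speed of small_cover below 0.02 m/s and angular speed of small_cover below 0.2 rad/s and contact force between small_cover and the fingers below 0.2 N), for 0.2 s.
2. the middle cover sits over the small one, both legs on the board, and is let go (x of small_cover in the frame of nest_base between -0.015 and 0.015 m and y of small_cover in the frame of nest_base between -0.012 and 0.012 m and z of small_cover in the frame of nest_base between 0.008 and 0.016 m and angle between each of small_cover, middle_cover's own z axis and vertical below 0.1 rad and angle between the x axis of each of small_cover, middle_cover and the x axis of nest_base, either way round below 0.25 rad and x of middle_cover in the frame of nest_base between -0.015 and 0.015 m and y of middle_cover in the frame of nest_base between -0.019 and 0.019 m and z of middle_cover in the frame of nest_base between 0.008 and 0.016 m and linear speed of middle_cover below 0.02 m/s and angular speed of middle_cover below 0.2 rad/s and contact force between middle_cover and the fingers below 0.2 N), for 0.2 s.
3. the large cover sits over the middle one, both legs on the board, and is let go (x of small_cover in the frame of nest_base between -0.015 and 0.015 m and y of small_cover in the frame of nest_base between -0.012 and 0.012 m and z of small_cover in the frame of nest_base between 0.008 and 0.016 m and angle between each of small_cover, middle_cover, large_cover's own z axis and vertical below 0.1 rad and angle between the x axis of each of small_cover, middle_cover, large_cover and the x axis of nest_base, either way round below 0.25 rad and x of middle_cover in the frame of nest_base between -0.015 and 0.015 m and y of middle_cover in the frame of nest_base between -0.019 and 0.019 m and z of middle_cover in the frame of nest_base between 0.008 and 0.016 m and x of large_cover in the frame of nest_base between -0.015 and 0.015 m and y of large_cover in the frame of nest_base between -0.025 and 0.025 m and z of large_cover in the frame of nest_base between 0.008 and 0.016 m and linear speed of large_cover below 0.02 m/s and angular speed of large_cover below 0.2 rad/s and contact force between large_cover and the fingers below 0.2 N), for 0.2 s.
4. the weight stands on the middle of the large cover's roof and is let go (x of small_cover in the frame of nest_base between -0.015 and 0.015 m and y of small_cover in the frame of nest_base between -0.012 and 0.012 m and z of small_cover in the frame of nest_base between 0.008 and 0.016 m and angle between each of small_cover, middle_cover, large_cover, weight's own z axis and vertical below 0.1 rad and angle between the x axis of each of small_cover, middle_cover, large_cover and the x axis of nest_base, either way round below 0.25 rad and x of middle_cover in the frame of nest_base between -0.015 and 0.015 m and y of middle_cover in the frame of nest_base between -0.019 and 0.019 m and z of middle_cover in the frame of nest_base between 0.008 and 0.016 m and x of large_cover in the frame of nest_base between -0.015 and 0.015 m and y of large_cover in the frame of nest_base between -0.025 and 0.025 m and z of large_cover in the frame of nest_base between 0.008 and 0.016 m and x of weight in the frame of large_cover between -0.015 and 0.015 m and y of weight in the frame of large_cover between -0.015 and 0.015 m and z of weight in the frame of large_cover between 0.052 and 0.06 m and linear speed of weight below 0.02 m/s and angular speed of weight below 0.2 rad/s and contact force between weight and the fingers below 0.2 N), for 0.2 s.
At the end, for the whole second after the job is handed in: Covers nested, legs on the board (4 mm), level (0.1 rad), along the rail (0.25 rad), within 15 mm of the base centre along it and 12/19/25 mm (small/middle/large) across; weight upright (0.1 rad) on the large roof, within 15 mm of its middle each way; all released and at rest (all of step 4 and linear speed of each of small_cover, middle_cover, large_cover below 0.02 m/s and angular speed of each of small_cover, middle_cover, large_cover below 0.2 rad/s and contact force between each of small_cover, middle_cover, large_cover and the fingers below 0.2 N); the robot touches nothing.
It fails at once if the blue roll of tape is moved by more than 30 mm (distance of tape_roll from where it was at the start of the episode above 0.03 m).
It fails at once if the first black cap is moved by more than 30 mm (distance of cap_a from where it was at the start of the episode above 0.03 m).
It fails at once if the second black cap is moved by more than 30 mm (distance of cap_b from where it was at the start of the episode above 0.03 m).
It fails at once if the bundle of angles is moved by more than 30 mm (distance of angle_bundle from where it was at the start of the episode above 0.03 m).
It fails at once if the weight is dropped: let go over the large cover while more than 12 mm above its roof (contact force between weight and the fingers below 0.1 N and z of weight in the frame of large_cover above 0.068 m and horizontal distance between weight and large_cover below 0.045 m).
It also fails if it takes over 125 s, if anything falls off the work surface, if the arm or the gripper's body presses on something with over 40 N, if the wrist force passes 120 N, or if a joint passes its speed limit or range.

## Working session

There is one attempt and no reset: what is moved stays moved. The work goes in short steps, Python scripts to look and compute and a shell command to move; the robot and the scene stay as the last step left them, time stands still between calls to the robot, and variables do not carry over. Pictures are saved under pics/ and viewed, at most 14 in all, crops included, and the job is handed in when it is done.

```bash
ls; mkdir -p pics
python3 - <<'E'
from bench import r, optics
import cv2,numpy as np
s=r.read_state();print({k:np.round(v,3).tolist() for k,v in s.items()})
ims=[]
for n in ("scene","top"):
    c=optics.camera(n);np.savez('pics/'+n+'0.npz',**c)
    print(n,c['vfov'],c['cx'],c['cy'],c['D'],c['rvec'],c['tvec'])
    cv2.imwrite(f'pics/{n}0.png',cv2.resize(c['pixels'][:,:,::-1],(800,600)))
E
```

```text
pics
{'time': 0.0, 'joint_positions': [-1.248, 0.333, -0.065, 1.461, 0.022, 1.35, -0.089], 'joint_vel': [0.001, 0.001, 0.0, 0.001, 0.0, -0.001, 0.0], 'joint_torque': [-0.001, -62.325, 0.025, -38.99, -0.061, 0.04, 0.0], 'ee_pos': [0.212, 0.588, 0.236], 'eef_rot': [0.172, 0.985, -0.001, -0.0], 'ft_force': [0.755, -0.342, -0.543], 'torque': [-0.017, 0.06, 0.039], 'grip_force': 0.0, 'width': 0.087}
scene 46.58867273308827 266.504793907498 190.22194423199392 [-0.11170448  0.          0.          0.          0.        ] [ 1.50383255  1.85679254 -0.95660004] [ 0.10301473 -0.27927068  1.46689901]
top 57.03081154714878 256.66138201813686 193.59513231430103 [-0.04257147  0.          0.          0.          0.        ] [ 2.16557796 -2.12275291  0.13591479] [-0.01347683  0.55232975  0.76939064]
```

View pics/scene0.png

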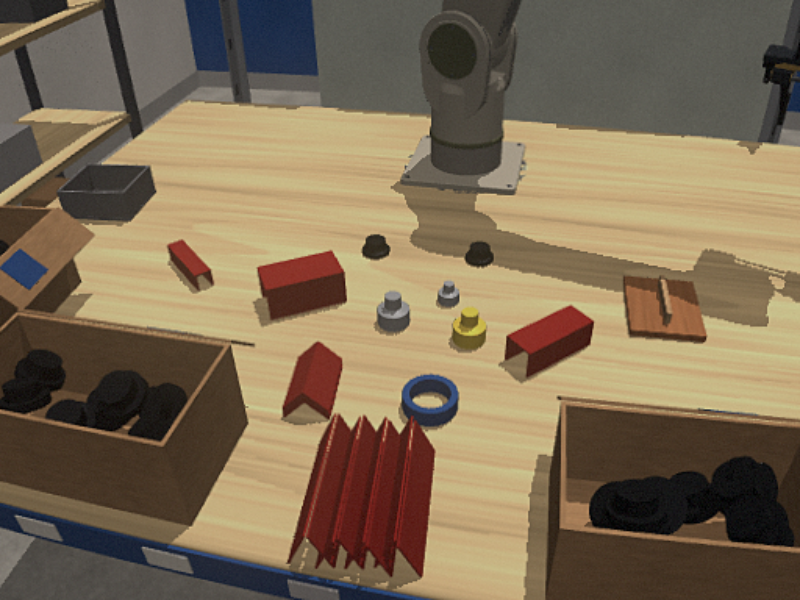

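View pics/top0.png

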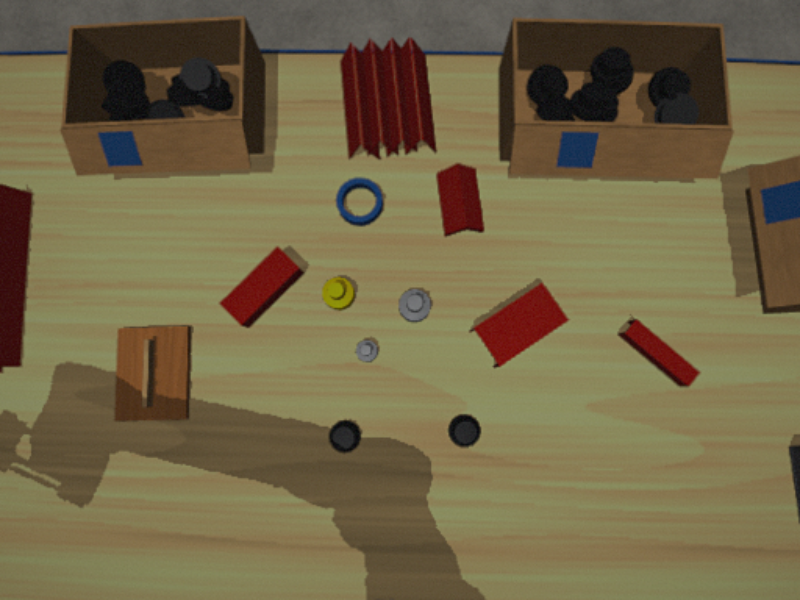

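Scene picture: the arm stands at the back, and the base is right of centre with its rail at (665,300). Top picture (800×600 scale):
- **Covers:** small red at (660,352), middle at (262,287), large at (520,322).
- **Base:** centred at (153,372).
- **Bystanders:** angle bundle at (460,200), tape at (360,202), caps at (345,436) and (464,430).
- **Weight candidates:** large grey (415,305), small grey (367,350), yellow (339,293). The large grey one fits, because it is not yellow and is the larger of the grey pair.

I'll measure these and crop the weight to confirm.

```bash
cat > h.py <<'E'
import numpy as np,cv2
from scipy.spatial.transform import Rotation as R
from bench import r,optics
def K(c):
    h=c['pixels'].shape[0];f=h/2/np.tan(np.radians(float(c['vfov']))/2)
    return np.array([[f,0,c['cx']],[0,f,c['cy']],[0,0,1.]])
def cast(c,px,z):
    px=np.asarray(px,float).reshape(-1,1,2)
    u=cv2.undistortPointsIter(px,K(c),c['D'],None,None,(3,50,1e-9)).reshape(-1,2)
    Rm=cv2.Rodrigues(c['rvec'])[0];o=-Rm.T@c['tvec']
    d=np.c_[u,np.ones(len(u))]@Rm
    return (o+d*((z-o[2])/d[:,2])[:,None])[:,:2]
def rect(c,mask,near,z):
    """min-area rectangle, in the plane z, of the blob nearest a pixel: centre, (long, short), angle of long axis"""
    cs=[k for k in cv2.findContours(mask.astype(np.uint8),cv2.RETR_EXTERNAL,cv2.CHAIN_APPROX_NONE)[0] if len(k)>15]
    k=min(cs,key=lambda k:np.hypot(*(k.reshape(-1,2).mean(0)-near)))
    w=cast(c,k,z)
    (x,y),(a,b),t=cv2.minAreaRect((w*1000).astype(np.float32))
    if b>a:a,b,t=b,a,t+90
    return np.round([x,y,a,b,(t+90)%180-90],1),w
def load(n):return dict(np.load(n))
def roof(c):
    h=cv2.cvtColor(c['pixels'],cv2.COLOR_RGB2HSV);p=c['pixels'].astype(int)
    return ((p[...,0]>130)&(p[...,1]<70)&(p[...,2]<70))
E
python3 - <<'E'
from h import *
c=load('pics/top0.npz');p=c['pixels']
for u,v in [(660,352),(262,287),(520,322),(490,350),(295,257),(153,330),(153,372),(140,350),(415,300),(425,315)]:print((u,v),p[int(v*.64),int(u*.64)])
m=roof(c)
for n,px,z in[('small',(422,225),.03),('middle',(168,184),.043),('large',(333,206),.056)]:
    print(n,rect(c,m,px,z)[0])
cv2.imwrite('pics/mask.png',m*255)
a=p[120:300,50:470,::-1];cv2.imwrite('pics/crop.png',cv2.resize(p[150:250,180:320,::-1],None,fx=5,fy=5,interpolation=3))
h=cv2.cvtColor(p,cv2.COLOR_RGB2HSV)
wood=(h[...,0]<13)&(h[...,1]>110)&(p[...,0]>70)&~m; wood[:,:70]=0
wood[:, 130:]=0
wood[:200]=0 
print('base',rect(c,wood,(98,238),.012)[0])
cv2.imwrite('pics/basecrop.png',cv2.resize(np.hstack([p[195:280,60:135,::-1],np.repeat(wood[195:280,60:135,None]*255,3,2).astype(np.uint8)]),None,fx=5,fy=5))
E
```

```text
(660, 352) [109  26  21]
(262, 287) [112  22  15]
(520, 322) [117  12  14]
(490, 350) [118  43  30]
(295, 257) [103  89  59]
(153, 330) [128  80  43]
(153, 372) [43 31 18]
(140, 350) [128  80  39]
(415, 300) [113 113 117]
(425, 315) [ 99 103 106]Traceback (most recent call last):
  File "<stdin>", line 6, in <module>
  File "h.py", line 16, in rect
    k=min(cs,key=lambda k:np.hypot(*(k.reshape(-1,2).mean(0)-near)))
ValueError: min() iterable argument is empty
```

```bash
python3 - <<'E'
import re
s=open('h.py').read()
i=s.index('def roof');s=s[:i]+'''def roof(c,t=75):
    p=cv2.medianBlur(c['pixels'],3).astype(int)
    m=(p[...,0]-p[...,1]>t)&(p[...,0]-p[...,2]>t)
    return cv2.morphologyEx(m.astype(np.uint8),cv2.MORPH_OPEN,np.ones((3,3)))
'''
open('h.py','w').write(s)
E
cat > m0.py <<'E'
from h import *
c=load('pics/top0.npz');p=c['pixels']
for t in (60,70,78):
  m=roof(c,t)
  for n,px,z in[('small',(422,225),.03),('middle',(168,184),.043),('large',(333,206),.056)]:
    print(t,n,rect(c,m,px,z)[0])
m=roof(c,70)
cv2.imwrite('pics/crop.png',cv2.resize(p[150:250,180:320,::-1],None,fx=5,fy=5,interpolation=3))
h=cv2.cvtColor(cv2.medianBlur(p,3),cv2.COLOR_RGB2HSV)
print(h[210,85],h[260,85],h[235,98],h[235,130],h[235,65])
wood=((h[...,0]<16)&(h[...,1]>150)&(p[...,0]>50)).astype(np.uint8)
wood=cv2.morphologyEx(wood,cv2.MORPH_CLOSE,np.ones((9,9)));wood[:,140:]=0;wood[:,:50]=0;wood[:190]=0
print('base',rect(c,wood,(98,238),.012)[0])
a=np.hstack([p[195:280,60:135,::-1],np.repeat(wood[195:280,60:135,None]*255,3,2)])
b=np.hstack([p[140:225,130:215,::-1],np.repeat(m[140:225,130:215,None]*255,3,2)])
cv2.imwrite('pics/basecrop.png',cv2.resize(np.hstack([a,b]),None,fx=2.4,fy=4.8,interpolation=0) if 0 else cv2.resize(np.hstack([a,b]),None,fx=2.4,fy=2.4,interpolation=0))
E
python3 m0.py
```

```text
60 small [ 487.7 -385.4  119.    27.6   49.8]
60 middle [574.1 206.4 117.8  45.9 -43.4]
60 large [ 523.1 -172.7  120.1   64.5  -55.8]
70 small [ 487.4 -385.5  117.2   26.7   50. ]
70 middle [573.9 207.  116.2  43.7 -42.7]
70 large [ 523.  -173.   118.5   64.2  -55.5]
78 small [ 487.7 -385.5  116.9   25.8   50.3]
78 middle [573.8 207.  116.1  43.5 -42.8]
78 large [ 523.  -172.7  117.9   63.8  -55.4]
[ 13 166 117] [ 13 163  78] [ 15 154  63] [ 32  78 143] [ 29  86 134]
base [443.6 369.8 140.  111.4   2.4]
```

View pics/crop.png

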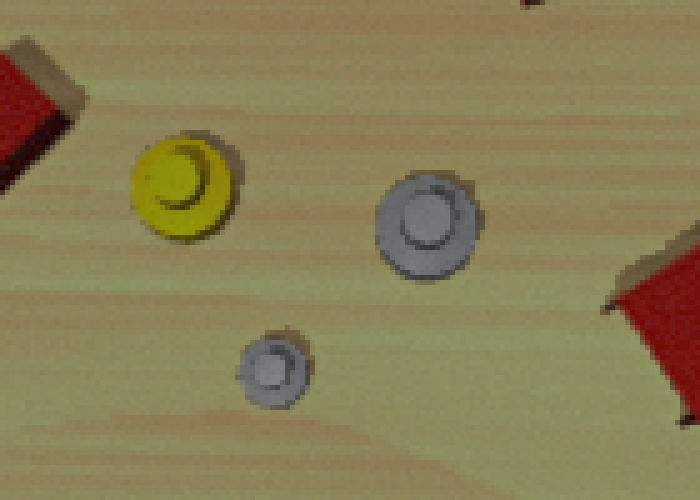

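View pics/basecrop.png

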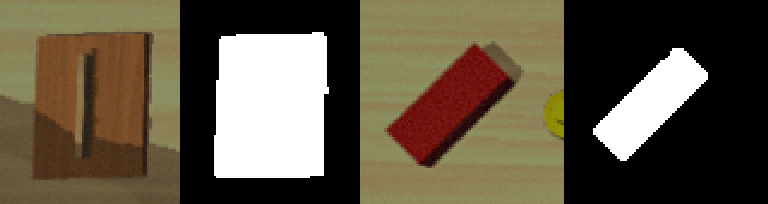

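Run:
```python
from h import *
c=load('pics/top0.npz');p=c['pixels']
h=cv2.cvtColor(p,cv2.COLOR_RGB2HSV)
grey=((h[...,1]<40)&(p[...,0]>55)).astype(np.uint8)
grey=cv2.morphologyEx(grey,cv2.MORPH_OPEN,np.ones((3,3)))
for n,px in(('weight',(266,195)),('small grey',(235,224))):
    print(n,rect(c,grey,px,.026)[0],rect(c,grey,px,.0)[0])
# knob
# rail ends: base top rail approx
# current tool axes
s=r.read_state();print(R.from_quat(s['eef_rot']).as_matrix().round(3),s['ee_pos'])
```

```text
weight [551.4 -21.7  46.8  41.8   1.1] [554.9 -22.   48.3  43.1   1.1]
small grey [482.8  47.1  29.9  27.5 -88.8] [484.1  49.1  30.9  28.4 -88.8]
[[-0.941  0.339 -0.   ]
 [ 0.339  0.941 -0.001]
 [-0.    -0.001 -1.   ]] [0.21170296 0.58770382 0.23582454]
```

Crop: the large grey knobbed weight is at (428,225) of the crop, or (266,195) in the image. The small grey one at (275,370) and the yellow one at (183,187) are the distractors. The second crop shows the board with its rail and a clean middle roof mask, and the measured sizes match the specification. Next I'll plan the approach to the small cover.

```bash
cat > plan.py <<'E'
import sys,json
from h import *
def ori(yaw):  # tool y at yaw, z down
    a=np.radians(yaw);y=np.array([np.cos(a),np.sin(a),0]);z=np.array([0,0,-1.])
    return R.from_matrix(np.c_[np.cross(y,z),y,z])
s=r.read_state();p=np.array(s['ee_pos']);q=R.from_quat(s['eef_rot'])
m=q.as_matrix();print('now t%.2f'%s['time'],p.round(4),'yaw %.1f'%np.degrees(np.arctan2(m[1,1],m[0,1])),'w %.4f g %.1f'%(s['width'],s['grip_force']),'ft',np.round(s['ft_force'],1),'q',np.round(s['joint_positions'],2))
for w in json.loads(sys.argv[1]) if len(sys.argv)>1 else []:
    t=np.array(w[:3]);o=ori(w[3])
    d=q.inv().apply(t-p);rv=(q.inv()*o).as_rotvec(degrees=True)
    print(w,np.round(d/.3,3).tolist(),np.round(rv/120,3).tolist(),'rows',round(np.linalg.norm(d)/.0625,1),round(np.linalg.norm(rv)/10.7,1))
    p,q=t,o
E
python3 plan.py '[[0.47,0.36,0.2,35],[0.57,0.1,0.2,5],[0.55,-0.17,0.2,-20],[0.488,-0.385,0.1,-40],[0.488,-0.385,0.019,-40]]'
python3 - <<'E'
from h import *
c=load('pics/top0.npz');p=c['pixels'].astype(int)
print(p[240,86:104].tolist())
E
```

```text
now t0.10 [0.2117 0.5877 0.2358] yaw 70.2 w 0.0872 g 0.0 ft [1.  0.6 0. ] q [-1.25  0.33 -0.06  1.46  0.02  1.35 -0.09]
[0.47, 0.36, 0.2, 35] [-1.067, -0.422, 0.12] [-0.001, 0.0, 0.293] rows 5.5 3.3
[0.57, 0.1, 0.2, 5] [-0.901, -0.224, 0.0] [0.0, 0.0, 0.25] rows 4.5 2.8
[0.55, -0.17, 0.2, -20] [-0.891, -0.145, 0.0] [0.0, 0.0, 0.208] rows 4.3 2.3
[0.488, -0.385, 0.1, -40] [-0.744, 0.051, 0.333] [0.0, 0.0, 0.167] rows 3.9 1.9
[0.488, -0.385, 0.019, -40] [0.0, 0.0, 0.27] [0.0, 0.0, 0.0] rows 1.3 0.0
[[115, 74, 40], [123, 79, 42], [125, 81, 42], [128, 82, 42], [127, 83, 42], [127, 93, 58], [140, 114, 77], [142, 114, 77], [126, 102, 67], [50, 42, 26], [46, 36, 27], [46, 37, 26], [66, 49, 32], [100, 63, 34], [120, 75, 37], [119, 78, 43], [119, 76, 37], [121, 79, 42]]
```

```bash
python3 plan.py '[[0.44,0.38,0.2,35],[0.57,0.12,0.2,5],[0.55,-0.17,0.2,-20],[0.488,-0.385,0.1,-40]]'
python3 - <<'E'
from h import *
c=load('pics/top0.npz');p=c['pixels'].astype(np.int32)
m=(p[...,2]>52)&(p[...,0]>110); 
pts=[(np.mean(u),v) for v in range(220,247) for u in [[u for u in range(88,98) if m[v,u]]] if u]
w=cast(c,pts,.032);print(len(w),w[:,1].round(4)[::3],w[:,0].round(3)[[0,-1]])
f=np.polyfit(w[:,0]-.4436,w[:,1],1);print('rail y at x=.4436:',f[1],'yaw',np.degrees(f[0]))
E
```

```text
now t0.10 [0.2117 0.5877 0.2358] yaw 70.2 w 0.0872 g 0.0 ft [1.  0.6 0. ] q [-1.25  0.33 -0.06  1.46  0.02  1.35 -0.09]
[0.44, 0.38, 0.2, 35] [-0.951, -0.393, 0.12] [-0.001, 0.0, 0.293] rows 5.0 3.3
[0.57, 0.12, 0.2, 5] [-0.958, -0.142, 0.0] [0.0, 0.0, 0.25] rows 4.7 2.8
[0.55, -0.17, 0.2, -20] [-0.957, -0.151, 0.0] [0.0, 0.0, 0.208] rows 4.7 2.3
[0.488, -0.385, 0.1, -40] [-0.744, 0.051, 0.333] [0.0, 0.0, 0.167] rows 3.9 1.9
27 [0.3747 0.3742 0.3748 0.373  0.3725 0.3719 0.3726 0.372  0.3726] [0.484 0.425]
rail y at x=.4436: 0.3724962074240518 yaw 2.683528952534561
```

```bash
python3 -m pendant '[[-1,-0.95,-0.393,0.12,0,0,0.293],[-1,-0.95,-0.393,0.12,0,0,0.293],[-1,-0.95,-0.393,0.12,0,0,0.293],[-1,-0.95,-0.393,0.12,0,0,0.293],[-1,-0.95,-0.393,0.12,0,0,0.293],[-1,-0.95,-0.393,0.12,0,0,0.293]]' 
python3 -m pendant '[[-1,-0.958,-0.142,0,0,0,0.25],[-1,-0.958,-0.142,0,0,0,0.25],[-1,-0.958,-0.142,0,0,0,0.25],[-1,-0.958,-0.142,0,0,0,0.25],[-1,-0.958,-0.142,0,0,0,0.25]]'
python3 -m pendant '[[-1,-0.957,-0.151,0,0,0,0.208],[-1,-0.957,-0.151,0,0,0,0.208],[-1,-0.957,-0.151,0,0,0,0.208],[-1,-0.957,-0.151,0,0,0,0.208],[-1,-0.957,-0.151,0,0,0,0.208]]'
python3 -m pendant '[[-1,-0.744,0.051,0.333,0,0,0.167],[-1,-0.744,0.051,0.333,0,0,0.167],[-1,-0.744,0.051,0.333,0,0,0.167],[-1,-0.744,0.051,0.333,0,0,0.167],[-1,-0.744,0.051,0.333,0,0,0.167],[-1,-0.744,0.051,0.333,0,0,0.167]]'
python3 plan.py '[[0.488,-0.385,0.019,-40]]'
```

```text
time: 0.85
ee_pos: [0.4439, 0.3754, 0.1998]
eef_rot: [0.465, 0.885, -0.001, 0.001]
ft_force: [-0.7, 1.0, -0.6]
width: 0.0871
grip_force: 0.0
time: 1.48
ee_pos: [0.5707, 0.1183, 0.2005]
eef_rot: [0.676, 0.737, -0.0, 0.0]
ft_force: [0.2, -0.2, -0.8]
width: 0.0867
grip_force: 0.0
time: 2.1
ee_pos: [0.5494, -0.1716, 0.2006]
eef_rot: [0.819, 0.573, -0.0, 0.0]
ft_force: [0.7, 0.0, 1.1]
width: 0.0868
grip_force: 0.0
time: 2.85
ee_pos: [0.489, -0.3833, 0.1002]
eef_rot: [0.906, 0.423, 0.0, -0.001]
ft_force: [0.3, -0.2, -0.1]
width: 0.0871
grip_force: 0.0
now t2.85 [ 0.489  -0.3833  0.1002] yaw -39.9 w 0.0871 g 0.0 ft [ 0.3 -0.2 -0.1] q [ 0.06  0.51  0.7   1.66 -0.36  1.11  0.16]
[0.488, -0.385, 0.019, -40] [-0.007, 0.001, 0.271] [-0.0, -0.0, 0.001] rows 1.3 0.0
```

```bash
python3 -m pendant '[[-1,-0.004,0,0.15,0,0,0],[-1,-0.004,0,0.22,0,0,0],[-1,-0.004,0,0.27,0,0,0],[-1,-0.004,0,0.27,0,0,0],[1,-0.004,0,0.27,0,0,0],[1,-0.004,0,0.27,0,0,0],[1,-0.004,0,0.27,0,0,0],[1,-0.004,0,0.27,0,0,0]]' 15
python3 -m pendant '[[1,0,0,0,0,0,0],[1,0,0,0,0,0,0],[1,0,0,0,0,0,0],[1,0,0,0,0,0,0]]'
python3 - <<'E'
from h import *
c=optics.camera('top');print(rect(c,roof(c,65),(422,225),.03)[0])
E
python3 plan.py '[[0.488,-0.385,0.2,-40],[0.56,-0.14,0.2,-5],[0.57,0.13,0.2,40],[0.4436,0.371,0.15,92.5],[0.4436,0.371,0.05,92.5],[0.4436,0.371,0.0315,92.5]]'
```

```text
time: 3.85
ee_pos: [0.4877, -0.3853, 0.0198]
eef_rot: [0.906, 0.423, 0.0, 0.0]
ft_force: [0.2, 0.3, 0.6]
width: 0.055
grip_force: 0.0
time: 4.35
ee_pos: [0.4876, -0.3852, 0.0196]
eef_rot: [0.906, 0.423, -0.0, -0.0]
ft_force: [0.4, 0.0, -0.3]
width: 0.0276
grip_force: 15.0
[ 526.2 -178.6  122.8   66.6  -55.9]
now t4.40 [ 0.4876 -0.3852  0.0196] yaw -40.0 w 0.0274 g 15.0 ft [-0.6  0.   0.2] q [ 0.1   0.61  0.65  1.71 -0.43  0.97  0.21]
[0.488, -0.385, 0.2, -40] [0.001, 0.001, -0.601] [-0.0, -0.0, 0.0] rows 2.9 0.0
[0.56, -0.14, 0.2, -5] [0.78, -0.341, 0.0] [0.0, 0.0, -0.292] rows 4.1 3.3
[0.57, 0.13, 0.2, 40] [0.899, -0.045, 0.0] [0.0, 0.0, -0.375] rows 4.3 4.2
[0.4436, 0.371, 0.15, 92.5] [0.886, 0.194, 0.167] [0.0, 0.0, -0.438] rows 4.4 4.9
[0.4436, 0.371, 0.05, 92.5] [0.0, 0.0, 0.333] [0.0, 0.0, 0.0] rows 1.6 0.0
[0.4436, 0.371, 0.0315, 92.5] [0.0, 0.0, 0.062] [0.0, 0.0, 0.0] rows 0.3 0.0
```

```bash
python3 -m pendant '[[1,0,0,-0.15,0,0,0],[1,0,0,-0.3,0,0,0],[1,0,0,-0.45,0,0,0],[1,0,0,-0.6,0,0,0],[1,0,0,-0.6,0,0,0]]' 25
python3 -m pendant '[[1,0.15,-0.06,0,0,0,-0.05],[1,0.31,-0.13,0,0,0,-0.12],[1,0.47,-0.2,0,0,0,-0.18],[1,0.62,-0.27,0,0,0,-0.24],[1,0.78,-0.34,0,0,0,-0.292],[1,0.78,-0.341,0,0,0,-0.292]]'
python3 -m pendant '[[1,0.15,-0.008,0,0,0,-0.06],[1,0.3,-0.016,0,0,0,-0.13],[1,0.45,-0.024,0,0,0,-0.2],[1,0.6,-0.03,0,0,0,-0.26],[1,0.75,-0.038,0,0,0,-0.32],[1,0.9,-0.045,0,0,0,-0.375],[1,0.9,-0.045,0,0,0,-0.375]]'
python3 -m pendant '[[1,0.15,0.03,0.03,0,0,-0.07],[1,0.3,0.06,0.06,0,0,-0.15],[1,0.45,0.1,0.08,0,0,-0.22],[1,0.6,0.13,0.11,0,0,-0.3],[1,0.75,0.16,0.14,0,0,-0.37],[1,0.886,0.194,0.167,0,0,-0.438],[1,0.886,0.194,0.167,0,0,-0.438],[1,0.886,0.194,0.167,0,0,-0.438]]'
python3 plan.py '[[0.4436,0.371,0.05,92.5],[0.4436,0.371,0.0315,92.5]]'
python3 - <<'E'
from h import *
c=optics.camera('scene');cv2.imwrite('pics/s1.png',cv2.resize(c['pixels'][120:260,340:512,::-1],None,fx=3.5,fy=3.5,interpolation=3))
E
```

```text
time: 5.03
ee_pos: [0.4887, -0.3865, 0.2031]
eef_rot: [0.906, 0.423, 0.002, 0.002]
ft_force: [0.1, -0.6, -2.8]
width: 0.0276
grip_force: 25.0
time: 5.78
ee_pos: [0.5604, -0.1346, 0.198]
eef_rot: [0.734, 0.679, 0.0, -0.001]
ft_force: [0.2, -0.6, -1.3]
width: 0.0281
grip_force: 25.0
time: 6.65
ee_pos: [0.5683, 0.1338, 0.1981]
eef_rot: [0.419, 0.908, -0.0, -0.001]
ft_force: [0.4, -0.4, -2.0]
width: 0.0277
grip_force: 25.0
time: 7.65
ee_pos: [0.4436, 0.3691, 0.1489]
eef_rot: [-0.021, 1.0, -0.001, -0.0]
ft_force: [0.0, -0.8, -1.5]
width: 0.0276
grip_force: 25.0
now t7.65 [0.4436 0.3691 0.1489] yaw 92.4 w 0.0276 g 25.0 ft [ 0.  -0.8 -1.5] q [-0.81  0.29  0.05  1.7  -0.01  1.15  0.85]
[0.4436, 0.371, 0.05, 92.5] [-0.0, 0.007, 0.33] [-0.001, -0.0, -0.001] rows 1.6 0.0
[0.4436, 0.371, 0.0315, 92.5] [0.0, 0.0, 0.062] [0.0, 0.0, 0.0] rows 0.3 0.0
```

View pics/s1.png

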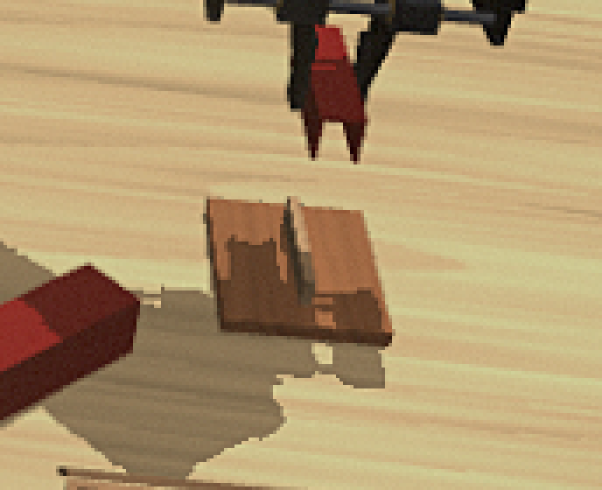

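The small cover is held level at (335,95) in the crop, above and in line with the rail at (300,250). I'll lower it.

```bash
python3 -m pendant '[[1,0,0.002,0.08,0,0,0],[1,0,0.003,0.16,0,0,0],[1,0,0.003,0.24,0,0,0],[1,0,0.003,0.3,0,0,0],[1,0,0.003,0.33,0,0,0],[1,0,0.003,0.36,0,0,0],[1,0,0.003,0.385,0,0,0],[1,0,0.003,0.385,0,0,0]]'
python3 plan.py '[[0.4436,0.371,0.0315,92.5]]'
```

```text
time: 8.7
ee_pos: [0.4426, 0.3717, 0.0337]
eef_rot: [-0.023, 1.0, -0.0, -0.0]
ft_force: [-0.1, 0.2, -0.4]
width: 0.0278
grip_force: 25.0
now t8.70 [0.4426 0.3717 0.0337] yaw 92.6 w 0.0278 g 25.0 ft [-0.1  0.2 -0.4] q [-0.81  0.43  0.04  1.79 -0.02  0.92  0.85]
[0.4436, 0.371, 0.0315, 92.5] [-0.003, -0.002, 0.007] [-0.0, -0.0, 0.001] rows 0.0 0.0
```

```bash
python3 -m pendant '[[1,0,0,0.004,0,0,0],[1,0,0,0.008,0,0,0],[1,0,0,0.008,0,0,0],[-1,0,0,0.008,0,0,0],[-1,0,0,0.008,0,0,0],[-1,0,0,0.008,0,0,0],[-1,0,0,0.008,0,0,0],[-1,0,0,0.008,0,0,0]]'
python3 -m pendant '[[-1,0,0,-0.15,0,0,0],[-1,0,0,-0.3,0,0,0],[-1,0,0,-0.45,0,0,0],[-1,0,0,-0.56,0,0,0],[-1,0,0,-0.56,0,0,0]]'
python3 plan.py '[[0.574,0.2067,0.1,47],[0.574,0.2067,0.035,47]]'
```

```text
time: 9.7
ee_pos: [0.4427, 0.3718, 0.0317]
eef_rot: [-0.023, 1.0, 0.0, 0.0]
ft_force: [-0.6, 0.2, 0.4]
width: 0.0702
grip_force: 0.0
time: 10.32
ee_pos: [0.4438, 0.3727, 0.2026]
eef_rot: [-0.023, 1.0, 0.002, 0.002]
ft_force: [0.3, 0.2, -0.1]
width: 0.0864
grip_force: 0.0
now t10.32 [0.4438 0.3727 0.2026] yaw 92.6 w 0.0864 g 0.0 ft [ 0.3  0.2 -0.1] q [-0.82  0.25  0.05  1.64 -0.01  1.25  0.85]
[0.574, 0.2067, 0.1, 47] [-0.407, -0.574, 0.342] [0.002, 0.001, 0.38] rows 3.8 4.3
[0.574, 0.2067, 0.035, 47] [0.0, 0.0, 0.217] [0.0, 0.0, 0.0] rows 1.0 0.0
```

```bash
python3 -m pendant '[[-1,-0.407,-0.574,0.2,0,0,0.38],[-1,-0.407,-0.574,0.3,0,0,0.38],[-1,-0.407,-0.574,0.342,0,0,0.38],[-1,-0.407,-0.574,0.342,0,0,0.38],[-1,-0.407,-0.574,0.342,0,0,0.38],[-1,-0.407,-0.574,0.342,0,0,0.38]]'
python3 - <<'E'
from h import *
c=optics.camera('top');print(rect(c,roof(c,60),(90,238),.042)[0])
cv2.imwrite('pics/t2.png',cv2.resize(c['pixels'][130:290,40:280,::-1],None,fx=3,fy=3,interpolation=3))
E
python3 plan.py '[[0.574,0.2067,0.028,47]]'
```

```text
time: 11.08
ee_pos: [0.572, 0.2049, 0.0957]
eef_rot: [0.366, 0.93, -0.001, -0.001]
ft_force: [0.4, -0.1, -0.1]
width: 0.0868
grip_force: 0.0
[533.7 242.1  26.7   9.6  47.5]
now t11.12 [0.572  0.2056 0.0963] yaw 47.1 w 0.0869 g 0.0 ft [ 0.  -0.2  0.1] q [-0.63  0.41  0.26  1.68 -0.12  1.07  0.49]
[0.574, 0.2067, 0.028, 47] [-0.002, 0.007, 0.228] [-0.0, -0.0, 0.001] rows 1.1 0.0
```

View pics/t2.png

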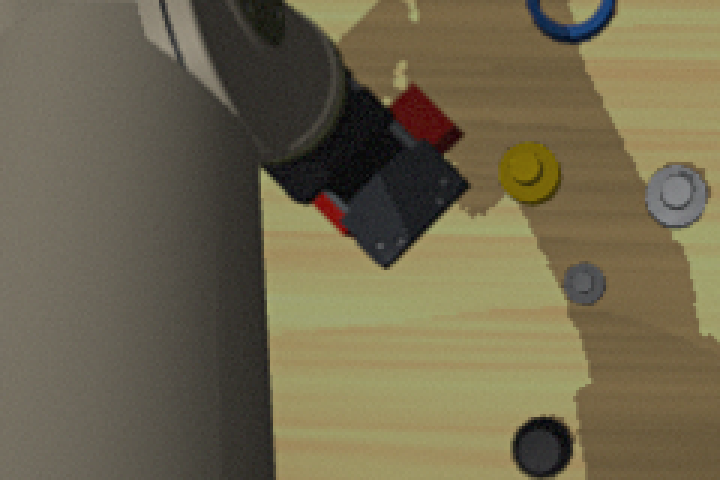

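The top view shows the gripper straddling the middle cover (roof corners visible at (430,115) and (330,210)). The arm hides the base, so I'll check the small cover from the scene camera while gripping.

```bash
python3 -m pendant '[[-1,-0.001,0.003,0.1,0,0,0],[-1,-0.001,0.003,0.18,0,0,0],[-1,-0.001,0.003,0.22,0,0,0],[-1,-0.001,0.003,0.22,0,0,0],[1,-0.001,0.003,0.22,0,0,0],[1,-0.001,0.003,0.22,0,0,0],[1,-0.001,0.003,0.22,0,0,0],[1,-0.001,0.003,0.22,0,0,0]]' 25
python3 -m pendant '[[1,0,0,0,0,0,0],[1,0,0,0,0,0,0]]'
python3 - <<'E'
from h import *
c=optics.camera('scene');m=roof(c,95)
p=c['pixels'];print(p[180:205:4,425].tolist())
cv2.imwrite('pics/s3.png',cv2.resize(p[130:260,290:470,::-1],None,fx=4,fy=4,interpolation=3))
E
python3 plan.py '[[0.574,0.2067,0.2,47],[0.4436,0.371,0.15,92.5]]'
```

```text
time: 12.12
ee_pos: [0.5735, 0.2059, 0.0313]
eef_rot: [0.366, 0.931, 0.0, 0.0]
ft_force: [0.1, -0.3, 0.3]
width: 0.0547
grip_force: 0.0
time: 12.38
ee_pos: [0.5737, 0.2061, 0.0313]
eef_rot: [0.366, 0.931, 0.0, 0.0]
ft_force: [0.7, 1.3, 1.8]
width: 0.0471
grip_force: 25.0
[[154, 48, 41], [159, 50, 40], [158, 51, 45], [153, 44, 38], [154, 41, 35], [66, 50, 39], [75, 56, 36]]
now t12.43 [0.5737 0.2061 0.0312] yaw 47.0 w 0.0470 g 25.0 ft [0.8 0.7 1.9] q [-0.62  0.49  0.25  1.72 -0.14  0.95  0.51]
[0.574, 0.2067, 0.2, 47] [0.001, 0.003, -0.562] [0.0, 0.0, 0.0] rows 2.7 0.0
[0.4436, 0.371, 0.15, 92.5] [0.691, 0.104, 0.167] [0.0, 0.0, -0.379] rows 3.5 4.3
```

View pics/s3.png

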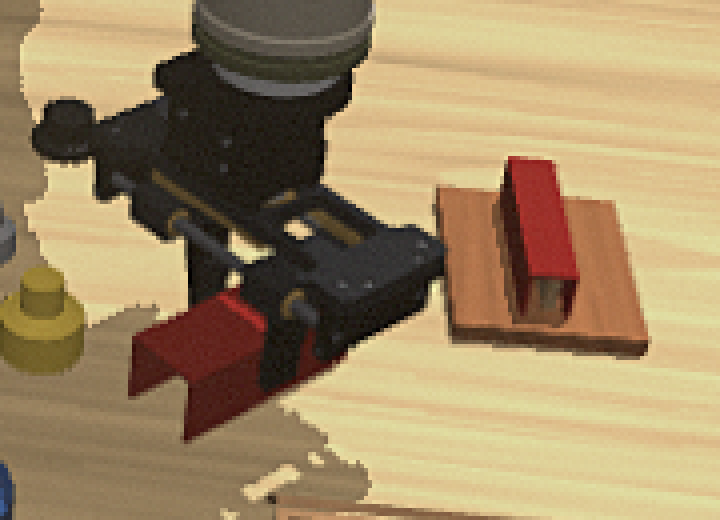

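The small cover stands over the rail, centred on the board at (540,240) in the crop. The middle cover is gripped squarely (width 47 mm). I'll lift it and carry it over.

```bash
python3 -m pendant '[[1,0,0,-0.15,0,0,0],[1,0,0,-0.3,0,0,0],[1,0,0,-0.45,0,0,0],[1,0,0,-0.56,0,0,0],[1,0,0,-0.56,0,0,0]]' 30
python3 -m pendant '[[1,0.12,0.02,0.03,0,0,-0.07],[1,0.24,0.04,0.06,0,0,-0.13],[1,0.36,0.055,0.09,0,0,-0.19],[1,0.48,0.07,0.12,0,0,-0.25],[1,0.6,0.09,0.15,0,0,-0.31],[1,0.69,0.106,0.167,0,0,-0.38],[1,0.69,0.106,0.167,0,0,-0.38],[1,0.69,0.106,0.167,0,0,-0.38]]'
python3 - <<'E'
from h import *
c=load('pics/top0.npz')
c=optics.camera('scene')
E
python3 plan.py '[[0.4436,0.371,0.045,92.5]]'
```

```text
time: 13.05
ee_pos: [0.5744, 0.206, 0.2015]
eef_rot: [0.366, 0.93, 0.001, 0.001]
ft_force: [0.2, 0.0, -2.4]
width: 0.0467
grip_force: 30.0
time: 14.05
ee_pos: [0.4438, 0.369, 0.1479]
eef_rot: [-0.022, 1.0, -0.001, -0.0]
ft_force: [-0.4, -0.0, -1.3]
width: 0.0469
grip_force: 30.0
now t14.10 [0.4442 0.3689 0.1483] yaw 92.5 w 0.0465 g 30.0 ft [ 0.9 -0.1 -2. ] q [-0.82  0.29  0.06  1.71 -0.02  1.15  0.86]
[0.4436, 0.371, 0.045, 92.5] [0.002, 0.008, 0.344] [-0.001, -0.0, -0.0] rows 1.7 0.0
```

```bash
python3 -m pendant '[[1,0.001,0.003,0.08,0,0,0],[1,0.001,0.005,0.16,0,0,0],[1,0.001,0.005,0.22,0,0,0],[1,0.001,0.005,0.27,0,0,0],[1,0.001,0.005,0.31,0,0,0],[1,0.001,0.005,0.34,0,0,0],[1,0.001,0.005,0.345,0,0,0],[1,0.001,0.005,0.345,0,0,0]]'
python3 plan.py '[[0.4436,0.371,0.0432,92.5]]'
```

```text
time: 15.1
ee_pos: [0.4435, 0.3718, 0.0458]
eef_rot: [-0.023, 1.0, 0.0, 0.0]
ft_force: [-0.0, 0.6, -1.4]
width: 0.0468
grip_force: 30.0
now t15.10 [0.4435 0.3718 0.0458] yaw 92.6 w 0.0468 g 30.0 ft [-0.   0.6 -1.4] q [-0.82  0.41  0.05  1.79 -0.02  0.95  0.86]
[0.4436, 0.371, 0.0432, 92.5] [-0.0, -0.003, 0.009] [0.0, 0.0, 0.001] rows 0.0 0.0
```

```bash
python3 -m pendant '[[1,0,0,0.005,0,0,0],[1,0,0,0.009,0,0,0],[1,0,0,0.009,0,0,0],[-1,0,0,0.009,0,0,0],[-1,0,0,0.009,0,0,0],[-1,0,0,0.009,0,0,0],[-1,0,0,0.009,0,0,0],[-1,0,0,0.009,0,0,0]]'
python3 -m pendant '[[-1,0,0,-0.15,0,0,0],[-1,0,0,-0.3,0,0,0],[-1,0,0,-0.45,0,0,0],[-1,0,0,-0.52,0,0,0],[-1,0,0,-0.52,0,0,0]]'
python3 plan.py '[[0.56,0.12,0.2,60],[0.523,-0.1728,0.13,34.5],[0.523,-0.1728,0.042,34.5]]'
```

```text
time: 16.1
ee_pos: [0.4433, 0.3717, 0.0427]
eef_rot: [-0.023, 1.0, 0.0, 0.0]
ft_force: [0.5, -0.7, -0.3]
width: 0.0845
grip_force: 0.0
time: 16.73
ee_pos: [0.4439, 0.3723, 0.2005]
eef_rot: [-0.023, 1.0, 0.001, 0.001]
ft_force: [-0.5, -0.4, -1.0]
width: 0.0867
grip_force: 0.0
now t16.73 [0.4439 0.3723 0.2005] yaw 92.6 w 0.0867 g 0.0 ft [-0.5 -0.4 -1. ] q [-0.83  0.25  0.06  1.64 -0.02  1.25  0.85]
[0.56, 0.12, 0.2, 60] [-0.348, -0.858, 0.001] [0.001, 0.001, 0.272] rows 4.4 3.0
[0.523, -0.1728, 0.13, 34.5] [-0.381, -0.907, 0.233] [0.0, 0.0, 0.212] rows 4.9 2.4
[0.523, -0.1728, 0.042, 34.5] [0.0, 0.0, 0.293] [0.0, 0.0, 0.0] rows 1.4 0.0
```

```bash
python3 -m pendant '[[-1,-0.348,-0.858,0,0,0,0.272],[-1,-0.348,-0.858,0,0,0,0.272],[-1,-0.348,-0.858,0,0,0,0.272],[-1,-0.348,-0.858,0,0,0,0.272],[-1,-0.348,-0.858,0,0,0,0.272]]'
python3 -m pendant '[[-1,-0.381,-0.907,0.233,0,0,0.212],[-1,-0.381,-0.907,0.233,0,0,0.212],[-1,-0.381,-0.907,0.233,0,0,0.212],[-1,-0.381,-0.907,0.233,0,0,0.212],[-1,-0.381,-0.907,0.233,0,0,0.212],[-1,-0.381,-0.907,0.233,0,0,0.212]]'
python3 - <<'E'
from h import *
t=optics.camera('top');s=optics.camera('scene')
print('middle',rect(t,roof(t,45),(90,238),.055)[0])
cv2.imwrite('pics/t4.png',np.hstack([cv2.resize(t['pixels'][180:290,50:160,::-1],(400,400)),cv2.resize(s['pixels'][150:230,380:470,::-1],(400,400))]))
E
python3 plan.py '[[0.523,-0.1728,0.042,34.5]]'
```

```text
time: 17.35
ee_pos: [0.56, 0.1148, 0.1974]
eef_rot: [0.261, 0.965, -0.001, -0.0]
ft_force: [-0.0, 0.4, 0.1]
width: 0.0867
grip_force: 0.0
time: 18.1
ee_pos: [0.5195, -0.1781, 0.1268]
eef_rot: [0.468, 0.883, -0.002, -0.001]
ft_force: [0.2, 0.6, -0.4]
width: 0.0872
grip_force: 0.0
middle [441.3 373.4 129.3  57.3   2.4]
now t18.20 [ 0.5216 -0.1734  0.1277] yaw 34.5 w 0.0870 g 0.0 ft [-0.2  1.3  0.4] q [-0.21  0.27  0.52  1.82 -0.15  1.09  0.97]
[0.523, -0.1728, 0.042, 34.5] [-0.001, 0.006, 0.286] [-0.001, -0.001, -0.0] rows 1.4 0.0
```

View pics/t4.png

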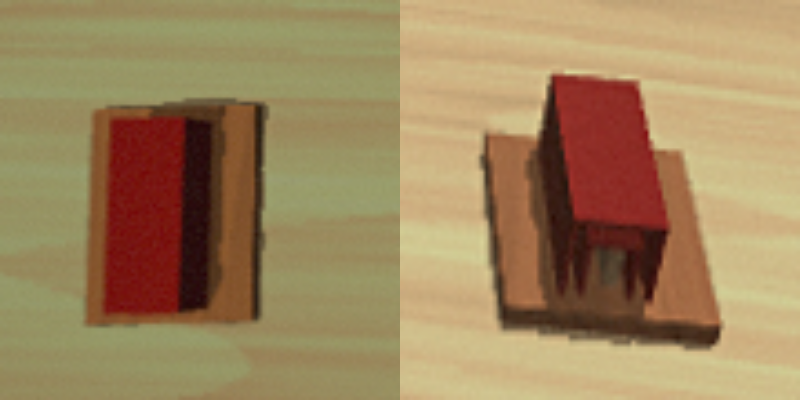

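Left is the top view with the middle roof at (145,215). Right is the scene view with the middle cover nested over the small one, legs on the board, ends level. Now the large cover.

```bash
python3 -m pendant '[[-1,0,0.002,0.1,0,0,0],[-1,0,0.003,0.2,0,0,0],[-1,0,0.003,0.28,0,0,0],[-1,0,0.003,0.285,0,0,0],[1,0,0.003,0.285,0,0,0],[1,0,0.003,0.285,0,0,0],[1,0,0.003,0.285,0,0,0],[1,0,0.003,0.285,0,0,0]]' 30
python3 -m pendant '[[1,0,0,0,0,0,0],[1,0,0,0,0,0,0]]'
python3 plan.py '[[0.523,-0.1728,0.22,34.5],[0.56,0.1,0.22,55],[0.4436,0.371,0.17,92.5]]'
```

```text
time: 19.2
ee_pos: [0.5238, -0.1728, 0.0442]
eef_rot: [0.465, 0.885, 0.001, 0.001]
ft_force: [-0.0, 1.6, 6.9]
width: 0.066
grip_force: 30.0
time: 19.45
ee_pos: [0.5238, -0.1728, 0.0442]
eef_rot: [0.465, 0.885, 0.001, 0.001]
ft_force: [-0.4, 1.4, 6.3]
width: 0.0658
grip_force: 30.0
now t19.45 [ 0.5238 -0.1728  0.0442] yaw 34.6 w 0.0658 g 30.0 ft [-0.4  1.4  6.3] q [-0.17  0.39  0.49  1.88 -0.23  0.92  1.02]
[0.523, -0.1728, 0.22, 34.5] [0.001, -0.001, -0.586] [0.001, 0.0, 0.0] rows 2.8 0.0
[0.56, 0.1, 0.22, 55] [0.68, 0.617, 0.0] [0.0, 0.0, -0.171] rows 4.4 1.9
[0.4436, 0.371, 0.17, 92.5] [0.836, 0.517, 0.167] [0.0, 0.0, -0.312] rows 4.8 3.5
```

```bash
python3 -m pendant '[[1,0,0,-0.12,0,0,0],[1,0,0,-0.25,0,0,0],[1,0,0,-0.4,0,0,0],[1,0,0,-0.52,0,0,0],[1,0,0,-0.586,0,0,0],[1,0,0,-0.586,0,0,0]]' 35
python3 -m pendant '[[1,0.12,0.1,0,0,0,-0.03],[1,0.24,0.21,0,0,0,-0.06],[1,0.36,0.32,0,0,0,-0.09],[1,0.48,0.43,0,0,0,-0.12],[1,0.6,0.54,0,0,0,-0.15],[1,0.68,0.617,0,0,0,-0.171],[1,0.68,0.617,0,0,0,-0.171]]'
python3 -m pendant '[[1,0.14,0.08,0.02,0,0,-0.05],[1,0.28,0.17,0.05,0,0,-0.1],[1,0.42,0.26,0.08,0,0,-0.16],[1,0.56,0.35,0.11,0,0,-0.21],[1,0.7,0.44,0.14,0,0,-0.26],[1,0.836,0.517,0.16,0,0,-0.312],[1,0.836,0.517,0.167,0,0,-0.312],[1,0.836,0.517,0.167,0,0,-0.312]]'
python3 plan.py '[[0.4436,0.371,0.0585,92.5]]'
```

```text
time: 20.2
ee_pos: [0.5233, -0.1732, 0.22]
eef_rot: [0.465, 0.885, 0.0, 0.001]
ft_force: [-1.2, -0.3, -3.6]
width: 0.0656
grip_force: 35.0
time: 21.08
ee_pos: [0.5593, 0.1028, 0.2177]
eef_rot: [0.298, 0.955, -0.0, -0.001]
ft_force: [0.7, -0.2, -2.6]
width: 0.0657
grip_force: 35.0
time: 22.08
ee_pos: [0.4439, 0.3689, 0.1684]
eef_rot: [-0.021, 1.0, -0.001, -0.0]
ft_force: [0.9, -0.2, -2.1]
width: 0.0657
grip_force: 35.0
now t22.07 [0.4439 0.3689 0.1684] yaw 92.4 w 0.0657 g 35.0 ft [ 0.9 -0.2 -2.1] q [-0.82  0.27  0.06  1.68 -0.02  1.19  0.85]
[0.4436, 0.371, 0.0585, 92.5] [0.001, 0.008, 0.366] [-0.001, -0.0, -0.001] rows 1.8 0.0
```

```bash
python3 -m pendant '[[1,0,0.003,0.08,0,0,0],[1,0,0.005,0.16,0,0,0],[1,0,0.005,0.23,0,0,0],[1,0,0.005,0.29,0,0,0],[1,0,0.005,0.33,0,0,0],[1,0,0.005,0.36,0,0,0],[1,0,0.005,0.368,0,0,0],[1,0,0.005,0.368,0,0,0]]'
python3 plan.py '[[0.4436,0.371,0.0562,92.5]]'
```

```text
time: 23.08
ee_pos: [0.443, 0.3725, 0.0589]
eef_rot: [-0.022, 1.0, 0.0, 0.0]
ft_force: [-0.2, 0.5, -2.4]
width: 0.0657
grip_force: 35.0
now t23.07 [0.443  0.3725 0.0589] yaw 92.5 w 0.0657 g 35.0 ft [-0.2  0.5 -2.4] q [-0.82  0.39  0.05  1.78 -0.02  0.97  0.85]
[0.4436, 0.371, 0.0562, 92.5] [-0.002, -0.005, 0.009] [0.0, 0.0, 0.0] rows 0.1 0.0
```

```bash
python3 -m pendant '[[1,0,0,0.005,0,0,0],[1,0,0,0.009,0,0,0],[1,0,0,0.009,0,0,0],[-1,0,0,0.009,0,0,0],[-1,0,0,0.009,0,0,0],[-1,0,0,0.009,0,0,0],[-1,0,0,0.009,0,0,0],[-1,0,0,0.009,0,0,0]]'
python3 -m pendant '[[-1,0,0,-0.15,0,0,0],[-1,0,0,-0.3,0,0,0],[-1,0,0,-0.45,0,0,0],[-1,0,0,-0.48,0,0,0],[-1,0,0,-0.48,0,0,0]]'
python3 - <<'E'
from h import *
c=load('pics/top0.npz')
print('knob',cast(c,[[180+429/5-.5,150+218/5-.5]],.05),'rim',cast(c,[[180+427/5-.5,150+221/5-.5]],.026))
E
python3 plan.py '[[0.56,0.13,0.2,50],[0.552,-0.0215,0.12,0]]'
```

```text
time: 24.08
ee_pos: [0.4429, 0.3723, 0.056]
eef_rot: [-0.022, 1.0, 0.0, 0.0]
ft_force: [0.5, -0.0, 0.8]
width: 0.0872
grip_force: 0.0
time: 24.7
ee_pos: [0.4429, 0.3723, 0.2]
eef_rot: [-0.022, 1.0, 0.0, 0.0]
ft_force: [-0.6, -1.0, -1.0]
width: 0.0868
grip_force: 0.0
knob [[ 0.55235028 -0.02202412]] rim [[ 0.55431111 -0.0213951 ]]
now t24.70 [0.4429 0.3723 0.2   ] yaw 92.5 w 0.0868 g 0.0 ft [-0.6 -1.  -1. ] q [-0.83  0.25  0.06  1.64 -0.02  1.25  0.85]
[0.56, 0.13, 0.2, 50] [-0.355, -0.824, -0.0] [0.0, 0.0, 0.354] rows 4.3 4.0
[0.552, -0.0215, 0.12, 0] [-0.304, -0.404, 0.267] [0.0, 0.0, 0.417] rows 2.7 4.7
```

```bash
python3 -m pendant '[[-1,-0.355,-0.824,0,0,0,0.354],[-1,-0.355,-0.824,0,0,0,0.354],[-1,-0.355,-0.824,0,0,0,0.354],[-1,-0.355,-0.824,0,0,0,0.354],[-1,-0.355,-0.824,0,0,0,0.354],[-1,-0.355,-0.824,0,0,0,0.354]]'
python3 -m pendant '[[-1,-0.304,-0.4,0.267,0,0,0.417],[-1,-0.304,-0.4,0.267,0,0,0.417],[-1,-0.304,-0.4,0.267,0,0,0.417],[-1,-0.304,-0.4,0.267,0,0,0.417],[-1,-0.304,-0.4,0.267,0,0,0.417],[-1,-0.304,-0.4,0.267,0,0,0.417]]'
python3 - <<'E'
from h import *
t=optics.camera('top');s=optics.camera('scene')
print('large',rect(t,roof(t,60),(90,238),.068)[0])
cv2.imwrite('pics/t5.png',np.hstack([cv2.resize(s['pixels'][140:240,220:320,::-1],(400,400)),cv2.resize(s['pixels'][150:230,380:470,::-1],(400,400))]))
E
python3 plan.py '[[0.553,-0.0217,0.018,0]]'
```

```text
time: 25.45
ee_pos: [0.5598, 0.129, 0.1985]
eef_rot: [0.342, 0.94, -0.001, -0.001]
ft_force: [-1.4, 0.5, -1.5]
width: 0.0864
grip_force: 0.0
time: 26.2
ee_pos: [0.5524, -0.018, 0.1191]
eef_rot: [0.705, 0.709, -0.0, -0.001]
ft_force: [-0.5, -0.1, -0.1]
width: 0.0872
grip_force: 0.0
large [441.1 369.3 118.8  65.    2.4]
now t26.30 [ 0.5526 -0.0188  0.1194] yaw 0.3 w 0.0876 g 0.0 ft [-0.2  0.4  0.5] q [-0.47  0.29  0.5   1.82 -0.16  1.07  0.09]
[0.553, -0.0217, 0.018, 0] [-0.01, 0.001, 0.338] [-0.0, -0.0, 0.003] rows 1.6 0.0
```

View pics/t5.png

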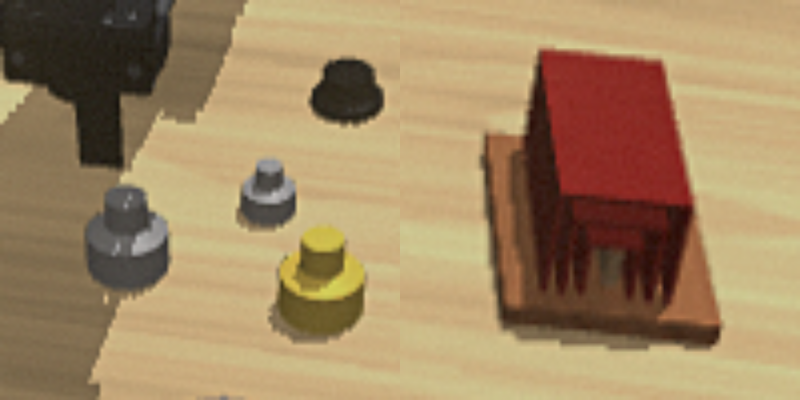

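Left: the large grey weight at (127,240) is below the gripper, with the distractors clear at (268,192) and (322,280). Right: the nest is complete, with the large roof at (615,130) and the ends level. Now I'll grip the weight.

```bash
python3 -m pendant '[[-1,-0.007,0.001,0.1,0,0,0.003],[-1,-0.007,0.001,0.2,0,0,0.003],[-1,-0.007,0.001,0.28,0,0,0.003],[-1,-0.007,0.001,0.33,0,0,0.003],[-1,-0.007,0.001,0.335,0,0,0.003],[1,-0.007,0.001,0.335,0,0,0.003],[1,-0.007,0.001,0.335,0,0,0.003],[1,-0.007,0.001,0.335,0,0,0.003]]' 30
python3 -m pendant '[[1,0,0,0,0,0,0],[1,0,0,0,0,0,0],[1,0,0,0,0,0,0],[1,0,0,0,0,0,0]]'
python3 plan.py '[[0.553,-0.0217,0.22,0],[0.56,0.16,0.22,40],[0.442,0.371,0.17,75]]'
```

```text
time: 27.3
ee_pos: [0.5536, -0.0226, 0.0199]
eef_rot: [0.709, 0.705, 0.0, 0.0]
ft_force: [0.3, -0.4, -0.3]
width: 0.0647
grip_force: 0.0
time: 27.8
ee_pos: [0.5532, -0.0226, 0.0194]
eef_rot: [0.709, 0.705, 0.0, -0.0]
ft_force: [-1.4, -0.6, 3.0]
width: 0.047
grip_force: 30.0
now t27.80 [ 0.5532 -0.0226  0.0194] yaw -0.4 w 0.0470 g 30.0 ft [-1.4 -0.6  3. ] q [-0.43  0.43  0.46  1.88 -0.24  0.88  0.15]
[0.553, -0.0217, 0.22, 0] [0.003, -0.001, -0.669] [-0.0, -0.0, -0.003] rows 3.2 0.0
[0.56, 0.16, 0.22, 40] [0.606, 0.023, 0.0] [0.0, 0.0, -0.333] rows 2.9 3.7
[0.442, 0.371, 0.17, 75] [0.792, 0.151, 0.167] [0.0, 0.0, -0.292] rows 3.9 3.3
```

```bash
python3 -m pendant '[[1,0,0,-0.08,0,0,0],[1,0,0,-0.2,0,0,0],[1,0,0,-0.33,0,0,0],[1,0,0,-0.46,0,0,0],[1,0,0,-0.58,0,0,0],[1,0,0,-0.66,0,0,0],[1,0,0,-0.67,0,0,0]]' 40
python3 -m pendant '[[1,0.1,0.004,0,0,0,-0.05],[1,0.21,0.008,0,0,0,-0.11],[1,0.32,0.012,0,0,0,-0.17],[1,0.43,0.016,0,0,0,-0.23],[1,0.54,0.02,0,0,0,-0.29],[1,0.606,0.023,0,0,0,-0.333],[1,0.606,0.023,0,0,0,-0.333]]'
python3 -m pendant '[[1,0.12,0.02,0.02,0,0,-0.04],[1,0.25,0.05,0.05,0,0,-0.09],[1,0.38,0.07,0.08,0,0,-0.14],[1,0.51,0.1,0.11,0,0,-0.19],[1,0.64,0.12,0.14,0,0,-0.24],[1,0.74,0.14,0.16,0,0,-0.28],[1,0.792,0.151,0.167,0,0,-0.292],[1,0.792,0.151,0.167,0,0,-0.292]]'
python3 plan.py '[[0.442,0.371,0.09,75]]'
python3 - <<'E'
from h import *
s=optics.camera('scene')
cv2.imwrite('pics/s6.png',cv2.resize(s['pixels'][100:230,350:480,::-1],(520,520)))
E
```

```text
time: 28.68
ee_pos: [0.5536, -0.0227, 0.2211]
eef_rot: [0.709, 0.705, 0.001, 0.0]
ft_force: [0.5, 0.1, -4.3]
width: 0.0471
grip_force: 40.0
time: 29.55
ee_pos: [0.5602, 0.1607, 0.2182]
eef_rot: [0.425, 0.905, -0.001, -0.001]
ft_force: [0.0, -0.8, -3.5]
width: 0.0466
grip_force: 40.0
time: 30.55
ee_pos: [0.4446, 0.3715, 0.1701]
eef_rot: [0.134, 0.991, -0.0, -0.0]
ft_force: [1.2, -0.3, -3.7]
width: 0.0472
grip_force: 40.0
now t30.55 [0.4446 0.3715 0.1701] yaw 74.7 w 0.0472 g 40.0 ft [ 1.2 -0.3 -3.7] q [-0.88  0.28  0.12  1.68 -0.03  1.19  0.55]
[0.442, 0.371, 0.09, 75] [0.008, -0.004, 0.267] [-0.0, -0.0, -0.003] rows 1.3 0.0
```

View pics/s6.png

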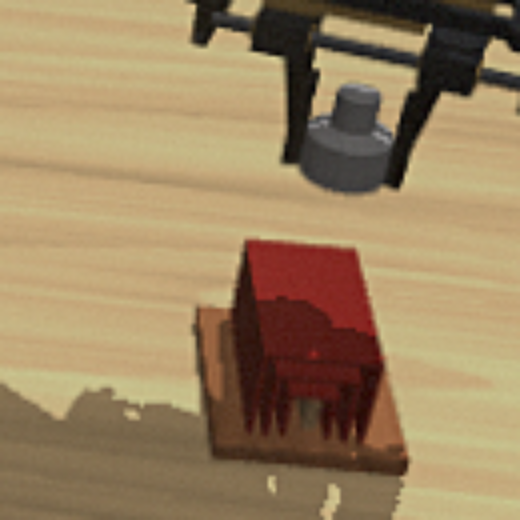

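The weight is held upright at (345,150), above the nest roof at (310,290). I'll lower it to just above the roof.

```bash
python3 -m pendant '[[1,0.005,0,0.06,0,0,0],[1,0.005,-0.002,0.12,0,0,0],[1,0.005,-0.002,0.17,0,0,0],[1,0.005,-0.002,0.21,0,0,0],[1,0.005,-0.002,0.24,0,0,0],[1,0.005,-0.002,0.26,0,0,0],[1,0.005,-0.002,0.265,0,0,0],[1,0.005,-0.002,0.265,0,0,0]]'
python3 plan.py '[[0.442,0.371,0.0872,75]]'
```

```text
time: 31.6
ee_pos: [0.4433, 0.371, 0.091]
eef_rot: [0.134, 0.991, 0.0, 0.0]
ft_force: [-1.0, -0.3, -4.1]
width: 0.047
grip_force: 40.0
now t31.60 [0.4433 0.371  0.091 ] yaw 74.6 w 0.0470 g 40.0 ft [-1.  -0.3 -4.1] q [-0.87  0.35  0.11  1.76 -0.04  1.03  0.56]
[0.442, 0.371, 0.0872, 75] [0.004, -0.001, 0.013] [0.0, 0.0, -0.003] rows 0.1 0.0
```

```bash
python3 -m pendant '[[1,0,0,0.006,0,0,0],[1,0,0,0.01,0,0,0],[1,0,0,0.012,0,0,0],[1,0,0,0.013,0,0,0],[1,0,0,0.013,0,0,0]]'
```

```text
time: 32.22
ee_pos: [0.4432, 0.3709, 0.0875]
eef_rot: [0.134, 0.991, 0.0, 0.0]
ft_force: [-4.2, -3.1, 4.9]
width: 0.0467
grip_force: 40.0
```

Contact: the vertical force changed sign. I'll release and lift.

```bash
python3 -m pendant '[[-1,0,0,0,0,0,0],[-1,0,0,0,0,0,0],[-1,0,0,0,0,0,0],[-1,0,0,0,0,0,0],[-1,0,0,0,0,0,0],[-1,0,0,0,0,0,0]]'
python3 -m pendant '[[-1,0,0,-0.05,0,0,0],[-1,0,0,-0.12,0,0,0],[-1,0,0,-0.25,0,0,0],[-1,0,0,-0.4,0,0,0],[-1,0,0,-0.4,0,0,0]]'
python3 -m pendant '[[-1,-0.6,0,0,0,0,0],[-1,-0.6,0,0,0,0,0],[-1,-0.6,0,0,0,0,0],[-1,-0.6,0,0,0,0,0],[-1,-0.6,0,0,0,0,0]]'
python3 - <<'E'
from h import *
s=optics.camera('scene');t=optics.camera('top')
cv2.imwrite('pics/s7.png',np.hstack([cv2.resize(s['pixels'][130:230,370:470,::-1],(400,400)),cv2.resize(t['pixels'][180:290,50:160,::-1],(400,400))]))
E
```

```text
time: 32.98
ee_pos: [0.4432, 0.3709, 0.0868]
eef_rot: [0.134, 0.991, 0.0, 0.0]
ft_force: [-0.4, -0.7, 0.3]
width: 0.0863
grip_force: 0.0
time: 33.6
ee_pos: [0.4448, 0.3722, 0.2119]
eef_rot: [0.134, 0.991, 0.003, 0.002]
ft_force: [-0.2, -0.1, -0.8]
width: 0.087
grip_force: 0.0
time: 34.22
ee_pos: [0.6162, 0.3234, 0.2064]
eef_rot: [0.134, 0.991, -0.0, -0.001]
ft_force: [-0.3, 0.9, 1.2]
width: 0.0869
grip_force: 0.0
```

View pics/s7.png

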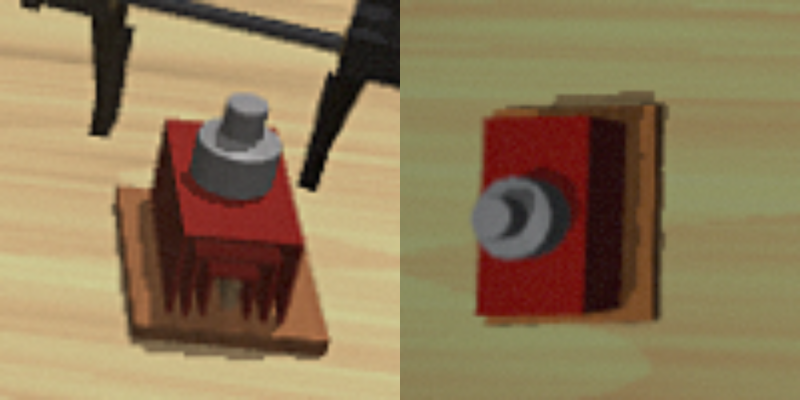

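The weight stands upright on the roof at (237,160) on the left and (515,217) on the right. I'll check its offset in numbers.

Run:
```python
from h import *
t=load('pics/top0.npz')
f=lambda x,y:(50+(x-400)/3.636-.5,180+y/3.636-.5)
print('knob',cast(t,[f(492,216)],.118),'body rim',cast(t,[f(521,217)],.094))
print('roof corners',cast(t,[f(485,117),f(589,115),f(477,315),f(583,315)],.068).round(4).tolist(),cast(t,[f(485,117),f(589,115),f(477,315),f(583,315)],.068).mean(0))
```

```text
knob [[0.44011098 0.36857525]] body rim [[0.43995114 0.36383629]]
roof corners [[0.4999, 0.4048], [0.5026, 0.3398], [0.3809, 0.3993], [0.3828, 0.3343]] [0.44154825 0.36955963]
```

```bash
python3 -c "
from bench import r
print(r.close_job())"
```

```text
the job is handed in; nothing more can be done
None
```

The three covers are nested on the rail, small then middle then large, with the steel weight upright about 2 mm or less from the middle of the large roof; the job is handed in at about 34 s, and no verdict came back.

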